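# Set the airbrush outlet by clicks and turn the air on

### The arm

A 6-joint arm with a two-finger parallel gripper is mounted at the origin on the work surface. World frame = base frame: x ahead of the robot, y to its left, z up, the work surface at z = 0. Lengths are in m, angles in rad, forces in N, time in s.
With the tool pointing down it reaches from about 0.225 to 0.875 m from the base axis. Payload 3.4 kg.
Tool frame: the origin (TCP) lies at the very end of the fingers, on their centre line; the grasp point (between the pads) lies 19 mm behind it; z points along the fingers, y is the line along which they close (so a half turn about z gives the same grasp; the last joint's range is limited). The gripper opens to 85 mm and grips with 20 to 120 N. Pads are 22 mm wide; open, the fingers measure 114 mm over their backs; the gripper's body (76 mm by 85 mm) begins 54 mm behind the grasp point. The pads swing forward as they close: fully open they stand 13 mm farther back than shut.
Start: joints at [-1.347, 0.276, 1.505, -0, 1.361, -0.121], TCP at [0.194, -0.541, 0.231] pointing down, gripper open.
Joint ranges: [-2.89, 2.89], [-0.75, 2.08], [0.22, 2.7], [-1.18, 4.32], [0.11, 2.71], [-2.7, 2.7]. Speed limits (rad/s): [2.57, 2.57, 3.14, 3.14, 3.14, 3.14].

### API

Orientations are given as a unit quaternion [w, x, y, z].
In Python, from rig import readout, vision, manip gives the robot as it stands.
- The arm moves only by the shell command python3 -m handwheel 'ROWS' [FORCE]. ROWS is JSON, a list of rows, each a list of 3 entries, a list of its own where there are three numbers: the shift along the tool's x, y, z in mm, then the turn, a rotation vector about the tool's x, y, z in units of 6 degrees (1.0 is 6 degrees), then the closure, from -1 (fully open) to 1 (shut), so that 0 is half open. A call has 1 to 20 rows; each row shifts and turns the commanded pose from where the row before left it, along the tool's axes as they then stand; what a row does not reach is not made up. A row lasts 1/8 s, in which the tool goes at most 62.5 mm and 10.7 degrees, less where a joint would pass 70% of its speed; a pose out of reach is approached as far as the arm can. A call is refused whole if a number of a shift passes 62.5 or a number of a turn 1, either way. A call with a gripper value outside its range is refused whole. The fingers move at their own pace and stop on an object; FORCE is the grip in N (left out, the last holds). Time passes only in rows, so rows that do not move let the fingers close. It gives the time, the measured TCP pose, the force, the opening and the grip force at its end, in the units of the state.
- readout.get_state(): the state, without advancing time (a new reading comes with each control period).
- vision.get_image(name): name is "scene" or "top" or "wrist"; returns the picture (480x640x3 uint8, blue, green, red); there is no depth.
- vision.camera_params(name): a dict with "intrinsics" (3x3 intrinsics, pixels), "dist" ([k1, k2, p1, p2, k3] as OpenCV has them; the pictures are not rectified), "rvec" (rotation vector, rad) and "tvec" (3), from world to camera coordinates, as OpenCV has them; the wrist camera has in their place "hand_eye" (4x4, takes a point from camera to tool coordinates, whose origin is the TCP and whose axes are the flange's). Camera axes: x right, y down, z forward; pixel columns grow to the right and rows downward; lengths in m; the calibration is good to about 2 mm. A picture is of the moment at which its call begins: read the wrist's pose just before it. camera_params takes no time and is no camera call.
- manip.sign_off(): hands the job in; it is judged then, once.
The state is a dict: "clock": time; "qpos": joint angles; "qd": joint speeds; "effort": joint torques, N m; "position": TCP position; "ee_rot": TCP orientation; "contact_force": force on the tool from outside, world axes, zero at the start; "moment": the same for the moment, N m; "width": finger opening in m; "gripper_force": force on a finger pad.
Only numpy, scipy, OpenCV 4.12 (cv2) and the standard library are available. Lean on these libraries where they do the work, as an engineer would, in place of code of your own. Each camera call takes 0.05 s, during which the arm holds its last target. There are 200 camera calls.

### The job

Set up the air for the airbrush on the compressor: at the outlet with the quick coupler (the other one is plugged), turn the click-stop knob clockwise until you feel the needle home on its seat, without forcing it, then open it exactly four clicks from there. Only once that is set, gently swing the main tap lever fully open, let go and stay clear. Leave the plugged outlet's knob and the painting things as they are.

Things in the scene. Friction and masses are not known exactly. Their poses are not given: they have to be found in the camera images.
- compressor: airbrush compressor fixed to the bench: grey case 190 x 300 mm, dark deck 130 mm above the bench. Origin under its middle; x points to its back, y along the case, z up. A brass rail along y, 42 mm in front of the middle, carries two alike outlet valves (y = -100 mm and 0) and the main tap (y = +100 mm). Gauge, filter and handle on the deck's back half stay below 175 mm above the bench
- outlet_grip (a point): centre of the fluted black knob of the outlet with a quick coupler on its front (42 mm long, 24 mm thick), at y = -100 mm or 0 of the compressor. Knob 32 mm in diameter, 24 mm tall, axis upright; this point is half-way up, 185 mm above the bench. Under it a 13 mm neck, then the valve block, whose top is 160 mm above the bench. Clockwise from above closes; no mark shows how far it is open
- outlet: the valve block (42 x 46 x 30 mm) under that knob, axes as the compressor's, origin under its middle. The knob has 18 click stops a turn (20 degrees each), 10 in all, and starts 2 to 5 clicks open. A stop takes about 0.2 N m; past half-way the knob pulls itself into the next and stays. Shut is a stop too: 3 degrees past it the torque is 0.35 N m; at 10 degrees, 0.6 N m, the seat is spoilt
- outlet_needle (a joint): lift of the tapered needle inside that outlet, in m: 0 shut on its seat, 0.0001 (0.1 mm) more for each click open. Readings scatter by about 0.5 mm, which is many clicks: count by feel
- outlet_seat (a joint): how far the needle has been pressed into its springy seat, in m: 0 when not pressed, negative when the knob is forced past shut (0.01 mm for 2 degrees); spoilt at -0.00005. Same scatter
- spare_grip (a point): centre of the like knob of the other outlet, whose front is closed with a short dark plug; it is at the other of the two places. Not to be turned
- spare_needle (a joint): needle lift of the plugged outlet, in m, read as the one above; it starts at 0, shut
- tap_pivot (a point): on the upright axis of the main tap's lever, half-way up the lever, 174 mm above the bench
- tap_end (a point): in the lever's rubber sleeve, 55 mm from the axis. The lever reaches 65 mm from the axis; its sleeve (the outer 36 mm) is 14 mm wide and 14 mm high, its underside 37 mm above the deck. Shut, it points to the front (the compressor's -x); it opens a quarter turn clockwise seen from above, until it points along the compressor's +y
- air_tap (a joint): angle of the main tap's lever in rad: 0 shut, 1.57 fully open against its stop. It stays where it is left; about 2 N at its end moves it
- liner_brush: loose thin round brush, 170 mm long, 8 mm thick, lying on the compressor's deck behind the rail; its axis is its x
- medium_bottle: loose small amber glass bottle, 42 mm in diameter, 85 mm tall, standing just in front of the compressor; origin under it
- flat_brush: loose flat wooden brush 210 mm long lying on the bench
- scissors: loose scissors 185 mm long lying half open on the bench
- pencil: loose dark pencil 153 mm long lying on the bench
- paint_tub: loose open blue tub, 98 mm in diameter, 62 mm tall; origin under it
- tub_lid: loose clear lid, 100 mm in diameter, 9 mm high, lying on the bench
- paint_jar: loose white jar with a green cap, 60 mm in diameter, 60 mm tall; origin under it

How it is judged:
On the way, in this order (a step that is already met when the one before it is completed fails the run):
1. the needle of the coupler's outlet is shut on its seat (lift below 0.02 mm) (value of joint outlet_needle below 2e-05 m), for 0.2 s.
2. it stands four clicks open (lift 0.36 to 0.44 mm) with the tap still shut (value of joint outlet_needle between 0.00036 and 0.00044 m and value of joint air_tap below 0.2 rad), for 0.2 s.
3. the main tap is swung fully open (over 1.45 rad) (value of joint air_tap above 1.45 rad), for 0.2 s.
At the end, for the whole second after the job is handed in: the needle of the coupler's outlet is four clicks off its seat (lift 0.36 to 0.44 mm) and the main tap fully open (over 1.45 rad), both at rest (value of joint outlet_needle between 0.00036 and 0.00044 m and value of joint air_tap above 1.45 rad and velocity of joint air_tap below 0.05 rad/s); the robot touches nothing.
It fails at once if the needle is forced into its seat (more than 0.05 mm: 10 degrees past shut, about 0.6 N m at the knob) (value of joint outlet_seat below -5e-05 m).
It fails at once if the main tap is opened (over 0.35 rad) while the outlet is not at four clicks (value of joint air_tap above 0.35 rad and (value of joint outlet_needle below 0.00036 m or value of joint outlet_needle above 0.00044 m)).
It fails at once if the plugged outlet is turned by half a click (value of joint spare_needle above 5e-05 m).
It fails at once if the compressor is pushed or struck with over 25 N (contact force between the fingers and compressor above 25 N).
It fails at once if a loose painting thing is shifted by over 20 mm (distance of any of liner_brush, medium_bottle, flat_brush, scissors, pencil, paint_tub, tub_lid, paint_jar from where it was at the start of the episode above 0.02 m).
It also fails if it takes over 72 s, if anything falls off the work surface, if the arm or the gripper's body presses on something with over 40 N, if the wrist force passes 120 N, or if a joint passes its speed limit or range.

## Working session

There is one attempt and no reset: what is moved stays moved. The work goes in short steps, Python scripts to look and compute and a shell command to move; the robot and the scene stay as the last step left them, time stands still between calls to the robot, and variables do not carry over. Pictures are saved under pics/ and viewed, at most 10 in all, crops included, and the job is handed in when it is done.

```bash
mkdir -p pics; ls; python3 - <<'E'
from rig import readout, vision
import cv2,numpy as np
s=readout.get_state();print(s)
for n in("scene","top"):
    cv2.imwrite(f"pics/{n}0.png",vision.get_image(n));p=vision.camera_params(n)
    R=cv2.Rodrigues(np.array(p["rvec"]))[0];print(n,p["intrinsics"],-R.T@np.array(p["tvec"]).ravel())
print(vision.camera_params("wrist"))
E
```

```text
pics
{'clock': 0.0, 'qpos': array([-1.34702257e+00,  2.76607908e-01,  1.50617604e+00,  3.31766102e-05,
        1.36067700e+00, -1.21008900e-01]), 'qd': array([-2.11517671e-04,  8.89442941e-04, -3.81505419e-04, -9.98840962e-04,
       -5.85231440e-04,  6.63624630e-06]), 'effort': array([ 1.14975624e-03, -4.16772652e+01, -2.45803034e+01, -2.80065865e-05,
        1.10592420e-02,  2.80722850e-05]), 'position': array([ 0.19422618, -0.54063016,  0.23041524]), 'ee_rot': array([-9.33747555e-04,  9.85177545e-01,  1.71535220e-01, -3.17788247e-05]), 'contact_force': array([ 0.03879905, -0.40356529, -0.55410807]), 'moment': array([-0.01456928, -0.03655134,  0.03422918]), 'gripper_force': 0.0, 'width': 0.08548680163463217}
scene [[579.95556209   0.         322.66507348]
 [  0.         579.95556209 235.29313475]
 [  0.           0.           1.        ]] [0.99948715 0.65803762 1.29166218]
top [[556.97757761   0.         320.77360243]
 [  0.         556.97757761 232.34969045]
 [  0.           0.           1.        ]] [2.46719053e-01 1.24338188e-03 1.41018388e+00]
{'intrinsics': array([[375.55054319,   0.        , 319.39219851],
       [  0.        , 375.55054319, 244.98663206],
       [  0.        ,   0.        ,   1.        ]]), 'dist': array([-0.05637785,  0.        ,  0.        ,  0.        ,  0.        ]), 'hand_eye': array([[-2.62188534e-04, -9.52821092e-01, -3.03532368e-01,
         7.71030729e-02],
       [ 9.99999750e-01, -5.05315454e-05, -7.05166790e-04,
         7.64528479e-04],
       [ 6.56559831e-04, -3.03532477e-01,  9.52820867e-01,
        -1.41730093e-01],
       [ 0.00000000e+00,  0.00000000e+00,  0.00000000e+00,
         1.00000000e+00]])}
```

View pics/top0.png

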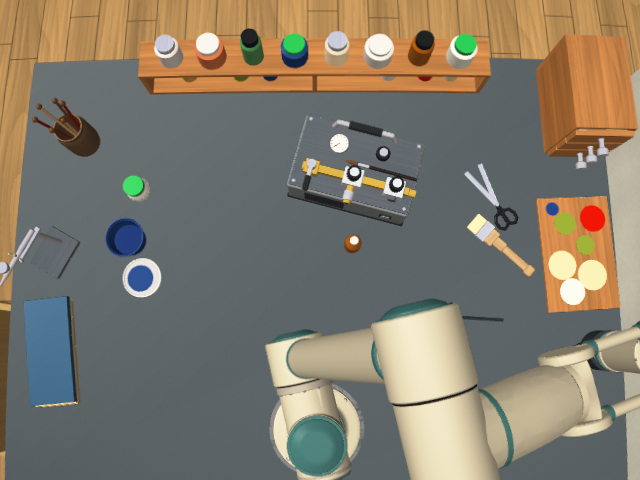

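View pics/scene0.png

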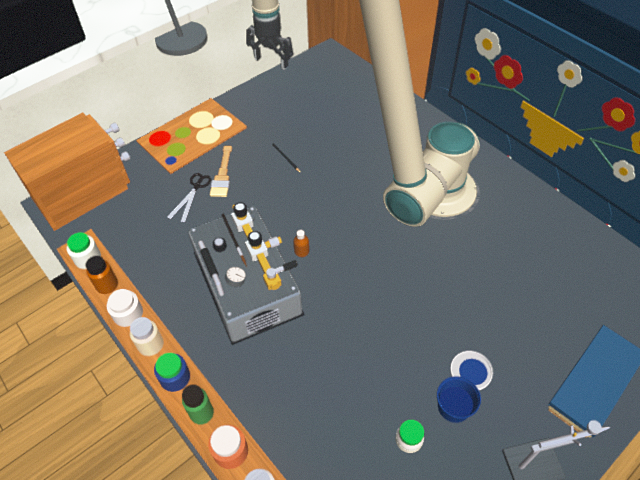

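The top view shows the compressor around (355,170). The knobs are at (354,173) and (397,184), and the coupler sits in front of the middle one at (348,193). So the outlet to set is at y=0 and the spare at y=-100. The tap pivot is at about (312,163), with its lever pointing to the front at (307,185). The scene view agrees: outlet knob (254,238), spare (241,208), coupler to the right at (272,243).

```bash
cat > h.py <<'E'
import cv2,numpy as np
from rig import vision,readout
from scipy.spatial.transform import Rotation as Ro
def cam(n,s=None):
    p=vision.camera_params(n);K=np.array(p["intrinsics"]);d=np.array(p["dist"])
    if n=="wrist":
        q=s["ee_rot"];T=np.eye(4);T[:3,:3]=Ro.from_quat([q[1],q[2],q[3],q[0]]).as_matrix();T[:3,3]=s["position"]
        M=T@np.array(p["hand_eye"]);return K,d,M[:3,:3],M[:3,3]
    R=cv2.Rodrigues(np.array(p["rvec"]))[0];return K,d,R.T,-R.T@np.array(p["tvec"]).ravel()
def ray(c,uv):
    K,d,R,o=c;x=cv2.undistortPoints(np.array([[uv]],float),K,d)[0,0];return o,R@np.array([x[0],x[1],1])
def onz(c,uv,z):
    o,v=ray(c,uv);return o+v*(z-o[2])/v[2]
def blobs(img,box,f,amin):
    x0,y0,x1,y1=box;m=f(img[y0:y1,x0:x1].astype(int)).astype(np.uint8)
    n,l,st,c=cv2.connectedComponentsWithStats(m)
    return [(np.round(c[i]+[x0,y0],1).tolist(),st[i].tolist()) for i in range(1,n) if st[i,4]>=amin]
E
python3 - <<'E'
from h import *
t=cv2.imread("pics/top0.png");s=cv2.imread("pics/scene0.png")
dark=lambda a:a.max(2)<38
brass=lambda a:(a[...,2]-a[...,0]>70)&(a[...,2]>120)
for b in blobs(t,(300,150,420,215),dark,15):print("topdark",b)
for b in blobs(s,(225,195,300,290),dark,10):print("scenedark",b)
for b in blobs(t,(295,150,425,215),brass,15):print("brass",b)
c=cam("top")
for uv in[(354,172.5),(397,184)]:print(onz(c,uv,.197))
for uv in[(303,167),(414,192)]:print("rail",onz(c,uv,.145))
print("tap",onz(c,(312,163),.18),onz(c,(307,185),.18))
print("bottle",onz(c,(352,243),.085))
cr=lambda im,x,y,w,h:cv2.resize(im[y:y+h,x:x+w],(w*5,h*5),interpolation=cv2.INTER_CUBIC)
cv2.imwrite("pics/c1.png",np.vstack([cr(t,285,150,140,60),cr(s,210,200,140,60)]))
E
```

```text
topdark ([384.1, 156.7], [77, 0, 13, 11, 35])
topdark ([354.1, 176.9], [48, 20, 13, 11, 34])
topdark ([394.1, 187.8], [90, 30, 12, 12, 38])
topdark ([323.5, 200.2], [5, 43, 38, 15, 196])
brass ([304.8, 165.1], [7, 8, 8, 14, 60])
brass ([327.0, 170.3], [17, 10, 32, 18, 249])
brass ([352.6, 162.0], [52, 11, 11, 4, 16])
brass ([373.3, 182.1], [67, 26, 24, 13, 173])
brass ([349.7, 187.4], [51, 35, 8, 6, 38])
brass ([409.4, 191.8], [109, 37, 12, 10, 85])
brass ([345.7, 200.9], [48, 49, 7, 4, 22])
[ 0.5941624  -0.08818568  0.197     ]
[ 0.56695315 -0.1848242   0.197     ]
rail [0.62317855 0.02803088 0.145     ]
rail [ 0.56117276 -0.23232162  0.145     ]
tap [0.62217654 0.00660832 0.18      ] [0.57010379 0.0182845  0.18      ]
bottle [ 0.45037478 -0.08817665  0.085     ]
```

View pics/c1.png

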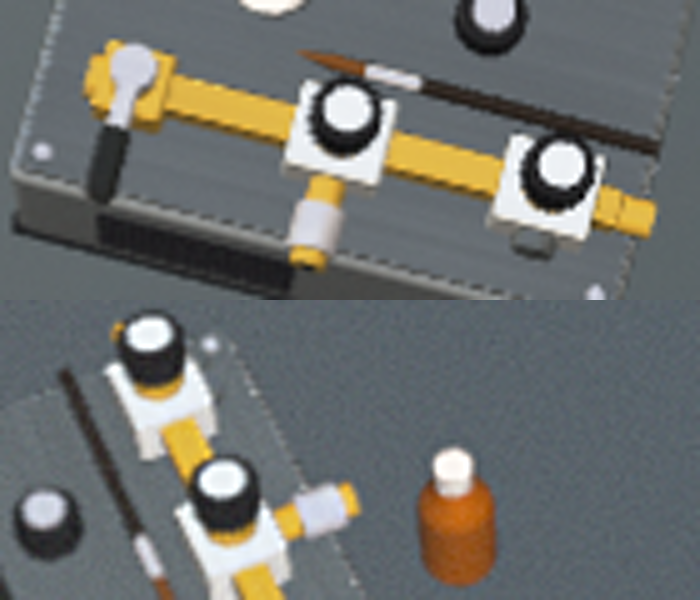

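The crop shows the white knob caps in the top view at (355.2,171.4) for the outlet and (397.6,183) for the spare. The tap hub is at (311.6,163.4) and the lever tip near (305,190). The coupler is on the middle outlet. I'll move to hover above it and turn the tool counter-clockwise to leave wrist range.

```bash
python3 -m handwheel '[[[20,-11,-6],[0,0,0],-0.3],[[44,-24,-6],[0,0,0],-0.3],[[46,-25,-6],[0,0,0],-0.3],[[46,-25,-6],[0,0,0],-0.3],[[46,-25,-6],[0,0,0],-0.3],[[46,-25,-6],[0,0,0],-0.3],[[46,-25,-6],[0,0,0],-0.3],[[46,-25,-6],[0,0,0],-0.3],[[46,-25,-6],[0,0,0],-0.3],[[46,-25,-6],[0,0,0],-0.3],[[46,-25,-6],[0,0,0],-0.3],[[46,-25,0],[0,0,-1],-0.3],[[0,0,0],[0,0,-1],-0.3],[[0,0,0],[0,0,-1],-0.3],[[0,0,0],[0,0,-1],-0.3],[[0,0,0],[0,0,-1],-0.3],[[0,0,0],[0,0,-1],-0.3],[[0,0,0],[0,0,-1],-0.3],[[0,0,0],[0,0,-1],-0.3],[[0,0,0],[0,0,0],-0.3]]' 20
python3 - <<'E'
from h import *
s=readout.get_state();im=vision.get_image("wrist");cv2.imwrite("pics/w1.png",im)
print(s["position"],s["ee_rot"],s["qpos"],s["width"],s["contact_force"],s["moment"])
t=cv2.imread("pics/top0.png");sc=cv2.imread("pics/scene0.png")
w=lambda a:a.min(2)>200
print(blobs(t,(345,160,410,195),w,5));print(blobs(sc,(230,195,300,260),w,5))
E
```

```text
clock: 2.6
position: [0.5907, -0.0945, 0.2976]
ee_rot: [-0.0, 0.83, 0.557, 0.0]
contact_force: [-0.0, 0.4, 0.0]
width: 0.0557
gripper_force: 0.0
[ 0.59068085 -0.09452752  0.29755459] [-2.70741867e-04  8.30332906e-01  5.57267609e-01  5.97170993e-05] [-2.75234096e-01  2.83768170e-01  1.33198050e+00  4.42124878e-04
  1.52617922e+00  1.13359516e-01] 0.05565937207159466 [-0.03555852  0.41014628  0.02629478] [ 0.03199407  0.05221338 -0.03865922]
[([363.4, 164.8], [14, 3, 10, 4, 17]), ([353.3, 178.7], [0, 6, 19, 21, 114]), ([354.0, 171.5], [5, 8, 9, 8, 58]), ([391.3, 188.6], [39, 17, 21, 18, 117]), ([396.9, 182.5], [48, 19, 9, 8, 59]), ([347.3, 192.2], [0, 30, 6, 5, 25])]
[([239.3, 206.5], [6, 9, 8, 6, 40]), ([242.4, 220.9], [1, 18, 22, 18, 146]), ([298.2, 232.8], [67, 35, 3, 6, 14]), ([254.0, 235.5], [20, 38, 9, 6, 44]), ([274.0, 241.4], [40, 43, 9, 8, 55]), ([256.7, 250.0], [15, 46, 22, 19, 152]), ([239.3, 251.0], [8, 53, 4, 7, 12])]
```

View pics/w1.png

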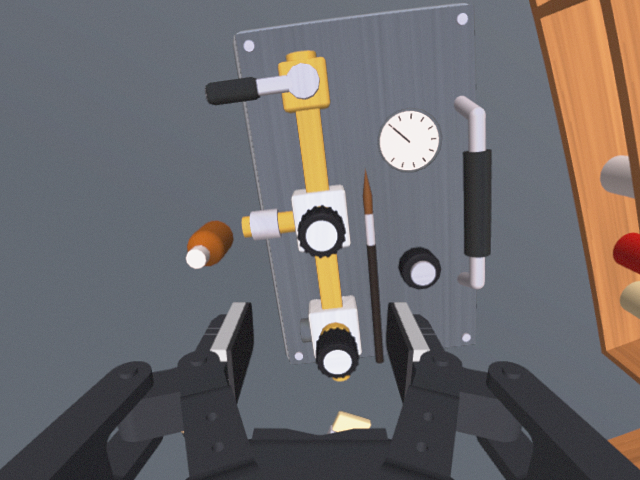

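The wrist view shows the outlet knob cap at (321,236) with the coupler in front at (265,224). The spare is at (337,361) and the tap hub at (303,82), with its sleeve at (232,91). Next I'll compute their positions.

```bash
python3 - <<'E'
from h import *
s=readout.get_state();im=cv2.imread("pics/w1.png");c=cam("wrist",s)
w=lambda a:a.min(2)>215
print(blobs(im,(270,180,380,385),w,50))
P={}
for n,uv in dict(out=(321,235.5),spare=(337.3,361.5)).items():P[n]=onz(c,uv,.197);print(n,P[n])
print("tap",onz(c,(303,82),.181),"tip",onz(c,(208,92.5),.174))
print("brush tip",onz(c,(366,172),.134),"bottle top",onz(c,(196,258),.085))
# two-view (top+scene)
for a,b in(((354.0,171.5),(254.0,235.5)),((396.9,182.5),(239.3,206.5))):
    o1,v1=ray(cam("top"),a);o2,v2=ray(cam("scene"),b);A=np.c_[v1,-v2];x=np.linalg.lstsq(A,o2-o1,rcond=None)[0]
    print("tri",(o1+v1*x[0]+o2+v2*x[1])/2,o1+v1*x[0]-o2-v2*x[1])
q=s["ee_rot"];R=Ro.from_quat([q[1],q[2],q[3],q[0]]).as_matrix()
print("tool delta",R.T@(P["out"]-s["position"])*1000)
E
```

```text
[([321.0, 205.4], [22, 10, 58, 56, 1089]), ([321.2, 235.4], [37, 41, 30, 29, 698]), ([333.9, 322.4], [39, 128, 52, 46, 952]), ([337.1, 361.6], [54, 170, 27, 24, 502])]
out [ 0.59417424 -0.08924428  0.197     ]
spare [ 0.56809247 -0.18555939  0.197     ]
tap [0.62055597 0.0055827  0.181     ] tip [0.55966751 0.02484665 0.174     ]
brush tip [ 0.6411047  -0.07064947  0.134     ] bottle top [ 0.45670362 -0.09338458  0.085     ]
tri [ 0.59593015 -0.08769728  0.19719285] [ 0.00094074 -0.00101882  0.00034638]
tri [ 0.56990191 -0.18418093  0.19715293] [ 0.00090667 -0.00097155  0.00039086]
tool delta [  6.36954455   1.05184802 100.53363409]
```

```bash
python3 -m handwheel '[[[7,1.5,10],[0,0,0],-0.3],[[0,0,30],[0,0,0],-0.3],[[0,0,30],[0,0,0],-0.3],[[0,0,25],[0,0,0],-0.3],[[0,0,20],[0,0,0],-0.3],[[0,0,14],[0,0,0],-0.3],[[0,0,0],[0,0,0],-0.3]]' 20
python3 -c "
from rig import readout;s=readout.get_state();print(s['contact_force'],s['moment'])"
python3 -m handwheel '[[[0,0,0],[0,0,0],0.2],[[0,0,0],[0,0,0],0.4],[[0,0,0],[0,0,0],0.5],[[0,0,0],[0,0,0],0.5],[[0,0,0],[0,0,0],0.5],[[0,0,0],[0,0,0],0.5]]' 20
cat > m.py <<'E'
from rig import readout
from scipy.spatial.transform import Rotation as Ro
import numpy as np
s=readout.get_state();q=s["ee_rot"];x=Ro.from_quat([q[1],q[2],q[3],q[0]]).as_matrix()[:,0]
print("t %.2f yaw %.2f F %s M %s w %.4f g %.1f"%(s["clock"],np.degrees(np.arctan2(x[1],x[0])),s["contact_force"].round(2),s["moment"].round(3),s["width"],s["gripper_force"]),s["position"].round(4))
E
python3 m.py
```

```text
clock: 3.52
position: [0.5945, -0.0894, 0.1669]
ee_rot: [-0.001, 0.83, 0.557, -0.001]
contact_force: [-1.6, -0.3, 0.9]
width: 0.056
gripper_force: 0.0
[-1.56488685 -0.34467529  0.92358901] [-0.00810647  0.02332873 -0.03862652]
clock: 4.28
position: [0.5942, -0.0893, 0.1696]
ee_rot: [-0.001, 0.83, 0.557, -0.0]
contact_force: [-4.0, 1.1, 5.8]
width: 0.0315
gripper_force: 20.7
t 4.28 yaw 67.75 F [-4.02  1.12  5.78] M [ 0.339  0.806 -0.016] w 0.0315 g 20.7 [ 0.5942 -0.0893  0.1696]
```

```bash
python3 -m handwheel '[[[0,0,0],[0,0,0.5],0.5]]' >/dev/null; python3 m.py
python3 -m handwheel '[[[0,0,0],[0,0,0.5],0.5]]' >/dev/null; python3 m.py
python3 -m handwheel '[[[0,0,0],[0,0,0.5],0.5]]' >/dev/null; python3 m.py
python3 -m handwheel '[[[0,0,0],[0,0,0.5],0.5]]' >/dev/null; python3 m.py
python3 -m handwheel '[[[0,0,0],[0,0,0.5],0.5]]' >/dev/null; python3 m.py
python3 -m handwheel '[[[0,0,0],[0,0,0.5],0.5]]' >/dev/null; python3 m.py
python3 -m handwheel '[[[0,0,0],[0,0,0.5],0.5]]' >/dev/null; python3 m.py
python3 -m handwheel '[[[0,0,0],[0,0,0.5],0.5]]' >/dev/null; python3 m.py
```

```text
t 4.40 yaw 64.70 F [-6.12  2.51  5.86] M [0.426 0.774 0.283] w 0.0316 g 20.7 [ 0.5942 -0.0892  0.1696]
t 4.53 yaw 61.72 F [-5.73  2.84  5.13] M [0.457 0.806 0.361] w 0.0314 g 20.6 [ 0.5942 -0.0891  0.1696]
t 4.65 yaw 58.67 F [-5.46  2.21  5.38] M [0.365 0.82  0.016] w 0.0316 g 20.7 [ 0.5941 -0.0893  0.1695]
t 4.78 yaw 55.66 F [-4.74  2.92  6.1 ] M [0.361 0.836 0.073] w 0.0314 g 20.7 [ 0.594  -0.0892  0.1695]
t 4.90 yaw 52.65 F [-5.65  2.14  5.72] M [ 0.405  0.829 -0.071] w 0.0313 g 20.7 [ 0.594  -0.0893  0.1695]
t 5.03 yaw 49.64 F [-5.28  1.76  6.38] M [ 0.433  0.834 -0.014] w 0.0313 g 20.7 [ 0.594  -0.0892  0.1695]
t 5.15 yaw 46.66 F [-5.62  2.61  5.98] M [0.52  0.89  0.217] w 0.0313 g 20.7 [ 0.594  -0.0891  0.1695]
t 5.28 yaw 43.70 F [-5.1   3.19  5.92] M [0.591 0.851 0.33 ] w 0.0312 g 20.7 [ 0.594  -0.0889  0.1695]
```

```bash
python3 -m handwheel '[[[0,0,0],[0,0,0.5],0.5]]' >/dev/null; python3 m.py
python3 -m handwheel '[[[0,0,0],[0,0,0.5],0.5]]' >/dev/null; python3 m.py
python3 -m handwheel '[[[0,0,0],[0,0,0.5],0.5]]' >/dev/null; python3 m.py
python3 -m handwheel '[[[0,0,0],[0,0,0.5],0.5]]' >/dev/null; python3 m.py
python3 -m handwheel '[[[0,0,0],[0,0,0.5],0.5]]' >/dev/null; python3 m.py
python3 -m handwheel '[[[0,0,0],[0,0,0.25],0.5]]' >/dev/null; python3 m.py
python3 -m handwheel '[[[0,0,0],[0,0,0.25],0.5]]' >/dev/null; python3 m.py
python3 -m handwheel '[[[0,0,0],[0,0,0.25],0.5]]' >/dev/null; python3 m.py
```

```text
t 5.40 yaw 40.71 F [-4.57  1.34  5.1 ] M [0.415 0.9   0.125] w 0.0312 g 20.7 [ 0.594  -0.089   0.1695]
t 5.53 yaw 37.66 F [-5.04  2.73  5.96] M [0.411 0.915 0.015] w 0.0313 g 20.8 [ 0.5939 -0.0891  0.1695]
t 5.65 yaw 34.67 F [-5.4   3.35  6.34] M [0.353 0.885 0.073] w 0.0310 g 20.7 [ 0.5938 -0.089   0.1695]
t 5.78 yaw 31.64 F [-4.14  3.57  6.63] M [ 0.425  0.899 -0.098] w 0.0315 g 20.7 [ 0.5938 -0.0891  0.1695]
t 5.90 yaw 28.65 F [-5.86  2.32  6.35] M [0.525 0.9   0.019] w 0.0313 g 20.7 [ 0.5938 -0.089   0.1695]
t 6.03 yaw 27.21 F [-4.8   3.04  6.4 ] M [0.496 0.876 0.124] w 0.0313 g 20.7 [ 0.5938 -0.0889  0.1695]
t 6.15 yaw 25.72 F [-6.54  2.81  6.26] M [0.571 0.877 0.206] w 0.0313 g 20.7 [ 0.5938 -0.0889  0.1695]
t 6.28 yaw 24.24 F [-4.97  4.01  6.34] M [0.624 0.879 0.246] w 0.0316 g 20.7 [ 0.5938 -0.0888  0.1695]
```

```bash
python3 -m handwheel '[[[0,0,0],[0,0,0.25],0.5]]' >/dev/null; python3 m.py
python3 -m handwheel '[[[0,0,0],[0,0,0.2],0.5]]' >/dev/null; python3 m.py
```

```text
t 6.40 yaw 22.76 F [-5.03  3.52  7.01] M [0.672 0.908 0.379] w 0.0314 g 20.8 [ 0.5938 -0.0887  0.1695]
t 6.53 yaw 21.57 F [-6.06  2.78  6.38] M [0.677 0.873 0.368] w 0.0314 g 20.8 [ 0.5938 -0.0886  0.1695]
```

```bash
for i in 1 2 3; do python3 -m handwheel '[[[0,0,0],[0,0,0],0.5]]' >/dev/null; python3 m.py; done
python3 -m handwheel '[[[0,0,0],[0,0,0.15],0.5]]' >/dev/null; python3 m.py
```

```text
t 6.65 yaw 21.60 F [-5.44  4.45  5.75] M [0.603 0.854 0.309] w 0.0314 g 20.8 [ 0.5938 -0.0887  0.1695]
t 6.78 yaw 21.61 F [-4.9   2.58  5.66] M [0.693 0.908 0.361] w 0.0313 g 20.8 [ 0.5938 -0.0887  0.1695]
t 6.90 yaw 21.60 F [-5.05  3.23  6.5 ] M [0.663 0.938 0.293] w 0.0312 g 20.8 [ 0.5938 -0.0887  0.1695]
t 7.03 yaw 20.66 F [-6.41  3.09  7.04] M [ 0.481  0.951 -0.002] w 0.0317 g 20.8 [ 0.5938 -0.0889  0.1695]
```

```bash
python3 -m handwheel '[[[0,0,0],[0,0,0.5],0.5],[[0,0,0],[0,0,0.5],0.5]]' >/dev/null; python3 m.py
python3 -m handwheel '[[[0,0,0],[0,0,0.5],0.5]]' >/dev/null; python3 m.py
python3 -m handwheel '[[[0,0,0],[0,0,0.5],0.5]]' >/dev/null; python3 m.py
python3 -m handwheel '[[[0,0,0],[0,0,0.25],0.5]]' >/dev/null; python3 m.py
python3 -m handwheel '[[[0,0,0],[0,0,0.25],0.5]]' >/dev/null; python3 m.py
python3 -m handwheel '[[[0,0,0],[0,0,0.25],0.5]]' >/dev/null; python3 m.py
```

```text
t 7.28 yaw 14.54 F [-5.65  1.97  6.39] M [ 0.449  0.98  -0.105] w 0.0310 g 20.7 [ 0.5937 -0.0889  0.1695]
t 7.40 yaw 11.54 F [-5.5   2.78  7.07] M [ 0.507  0.942 -0.05 ] w 0.0311 g 20.7 [ 0.5937 -0.0888  0.1695]
t 7.53 yaw 8.55 F [-5.79  2.2   6.83] M [ 0.524  0.913 -0.004] w 0.0314 g 20.7 [ 0.5937 -0.0888  0.1695]
t 7.65 yaw 7.10 F [-5.74  3.53  6.75] M [0.515 0.925 0.079] w 0.0316 g 20.7 [ 0.5937 -0.0887  0.1695]
t 7.78 yaw 5.62 F [-4.92  4.06  6.49] M [0.626 0.896 0.178] w 0.0313 g 20.7 [ 0.5938 -0.0886  0.1695]
t 7.90 yaw 4.14 F [-5.07  3.96  6.4 ] M [0.671 0.925 0.213] w 0.0313 g 20.7 [ 0.5938 -0.0885  0.1695]
```

```bash
python3 -m handwheel '[[[0,0,0],[0,0,0.25],0.5]]' >/dev/null; python3 m.py
python3 -m handwheel '[[[0,0,0],[0,0,0.2],0.5]]' >/dev/null; python3 m.py
python3 -m handwheel '[[[0,0,0],[0,0,0.15],0.5]]' >/dev/null; python3 m.py
```

```text
t 8.03 yaw 2.65 F [-5.38  4.34  6.87] M [0.81  0.927 0.316] w 0.0312 g 20.8 [ 0.5938 -0.0884  0.1695]
t 8.15 yaw 1.47 F [-4.94  4.25  7.22] M [0.763 0.875 0.366] w 0.0312 g 20.8 [ 0.5938 -0.0884  0.1695]
t 8.28 yaw 0.53 F [-5.42  3.26  6.71] M [ 0.55   1.027 -0.003] w 0.0312 g 20.7 [ 0.5937 -0.0887  0.1695]
```

```bash
python3 -m handwheel '[[[0,0,0],[0,0,0.5],0.5],[[0,0,0],[0,0,0.5],0.5]]' >/dev/null; python3 m.py
python3 -m handwheel '[[[0,0,0],[0,0,0.5],0.5]]' >/dev/null; python3 m.py
python3 -m handwheel '[[[0,0,0],[0,0,0.5],0.5]]' >/dev/null; python3 m.py
python3 -m handwheel '[[[0,0,0],[0,0,0.25],0.5]]' >/dev/null; python3 m.py
python3 -m handwheel '[[[0,0,0],[0,0,0.25],0.5]]' >/dev/null; python3 m.py
python3 -m handwheel '[[[0,0,0],[0,0,0.25],0.5]]' >/dev/null; python3 m.py
```

```text
t 8.53 yaw -5.55 F [-5.56  2.97  6.94] M [ 0.467  0.937 -0.122] w 0.0316 g 20.7 [ 0.5937 -0.0887  0.1695]
t 8.65 yaw -8.56 F [-6.3   4.48  5.54] M [ 0.572  0.978 -0.005] w 0.0317 g 20.7 [ 0.5937 -0.0886  0.1695]
t 8.78 yaw -11.55 F [-6.72  4.82  5.82] M [0.583 0.932 0.009] w 0.0311 g 20.7 [ 0.5937 -0.0885  0.1695]
t 8.90 yaw -13.00 F [-5.62  4.32  6.2 ] M [0.654 0.929 0.053] w 0.0318 g 20.7 [ 0.5937 -0.0885  0.1695]
t 9.03 yaw -14.47 F [-5.45  4.65  6.84] M [0.706 0.895 0.236] w 0.0312 g 20.7 [ 0.5938 -0.0884  0.1695]
t 9.15 yaw -15.94 F [-4.78  4.92  5.4 ] M [0.762 0.928 0.408] w 0.0314 g 20.7 [ 0.5938 -0.0883  0.1695]
```

```bash
for i in 1 2 3 4; do python3 -m handwheel '[[[0,0,0],[0,0,0],0.5]]' >/dev/null; python3 m.py; done
```

```text
t 9.28 yaw -15.89 F [-4.99  4.59  6.17] M [0.727 0.9   0.291] w 0.0314 g 20.7 [ 0.5937 -0.0883  0.1695]
t 9.40 yaw -15.88 F [-4.46  3.28  6.26] M [0.704 0.892 0.38 ] w 0.0313 g 20.7 [ 0.5938 -0.0883  0.1695]
t 9.53 yaw -15.89 F [-4.81  4.08  7.03] M [0.708 0.934 0.37 ] w 0.0317 g 20.7 [ 0.5938 -0.0883  0.1695]
t 9.65 yaw -15.88 F [-5.38  4.67  6.87] M [0.734 0.92  0.313] w 0.0314 g 20.8 [ 0.5938 -0.0883  0.1695]
```

```bash
python3 -m handwheel '[[[0,0,0],[0,0,0.2],0.5]]' >/dev/null; python3 m.py; for i in 1 2 3 4; do python3 -m handwheel '[[[0,0,0],[0,0,0],0.5]]' >/dev/null; python3 m.py; done
```

```text
t 9.78 yaw -17.10 F [-5.3   3.85  5.81] M [0.845 0.87  0.519] w 0.0316 g 20.7 [ 0.5938 -0.0882  0.1695]
t 9.90 yaw -17.07 F [-5.23  4.37  6.5 ] M [0.75  0.882 0.464] w 0.0313 g 20.7 [ 0.5938 -0.0883  0.1695]
t 10.03 yaw -17.07 F [-5.08  4.1   6.48] M [0.759 0.912 0.422] w 0.0312 g 20.7 [ 0.5938 -0.0883  0.1695]
t 10.15 yaw -17.07 F [-6.11  3.65  6.37] M [0.752 0.873 0.415] w 0.0313 g 20.8 [ 0.5938 -0.0883  0.1695]
t 10.28 yaw -17.06 F [-5.19  4.06  7.64] M [0.705 0.927 0.567] w 0.0312 g 20.8 [ 0.5938 -0.0883  0.1695]
```

Torque rises past 0.45 N·m without letting go, so this is the seat. It came after 4 felt clicks, with the zero-torque stop at about -12° of tool yaw. I'll relax to the stop, hold, then open and count the clicks.

```bash
python3 -m handwheel '[[[0,0,0],[0,0,-0.5],0.5],[[0,0,0],[0,0,-0.33],0.5],[[0,0,0],[0,0,0],0.5],[[0,0,0],[0,0,0],0.5],[[0,0,0],[0,0,0],0.5]]' >/dev/null; python3 m.py
for i in 1 2 3 4 5 6 7 8 9 10 11 12 13; do python3 -m handwheel '[[[0,0,0],[0,0,-0.5],0.5]]' >/dev/null; python3 m.py; done
```

```text
t 10.90 yaw -12.17 F [-5.42  3.49  6.43] M [ 0.531  0.984 -0.037] w 0.0314 g 20.7 [ 0.5937 -0.0886  0.1695]
t 11.03 yaw -9.12 F [-5.31  2.38  6.5 ] M [ 0.392  0.966 -0.314] w 0.0313 g 20.7 [ 0.5937 -0.0888  0.1695]
t 11.15 yaw -6.13 F [-5.05  5.34  4.48] M [ 0.591  0.815 -0.216] w 0.0313 g 20.6 [ 0.5937 -0.0888  0.1695]
t 11.28 yaw -3.07 F [-6.29  4.75  6.92] M [0.674 0.908 0.024] w 0.0313 g 20.7 [ 0.5937 -0.0886  0.1695]
t 11.40 yaw -0.06 F [-4.87  3.68  6.72] M [0.552 0.921 0.002] w 0.0316 g 20.7 [ 0.5937 -0.0887  0.1695]
t 11.53 yaw 2.93 F [-6.01  2.82  6.22] M [0.55  0.918 0.009] w 0.0315 g 20.7 [ 0.5937 -0.0886  0.1695]
t 11.65 yaw 5.94 F [-5.78  3.3   6.39] M [ 0.49   1.026 -0.004] w 0.0314 g 20.7 [ 0.5937 -0.0887  0.1695]
t 11.78 yaw 8.92 F [-5.79  2.72  5.39] M [ 0.425  0.957 -0.19 ] w 0.0314 g 20.7 [ 0.5937 -0.0889  0.1695]
t 11.90 yaw 11.89 F [-6.15  2.39  6.18] M [ 0.268  0.954 -0.325] w 0.0313 g 20.7 [ 0.5937 -0.0891  0.1695]
t 12.03 yaw 14.89 F [-6.17  3.11  7.86] M [0.447 1.034 0.006] w 0.0311 g 20.9 [ 0.5938 -0.0888  0.1695]
t 12.15 yaw 17.94 F [-5.84  3.35  5.48] M [0.425 0.921 0.052] w 0.0314 g 20.7 [ 0.5937 -0.0888  0.1695]
t 12.28 yaw 20.93 F [-4.97  1.75  6.29] M [0.408 0.907 0.035] w 0.0313 g 20.7 [ 0.5937 -0.0889  0.1695]
t 12.40 yaw 23.94 F [-5.52  2.41  6.71] M [0.54  0.9   0.078] w 0.0314 g 20.7 [ 0.5938 -0.0889  0.1695]
t 12.53 yaw 26.93 F [-4.72  2.14  6.29] M [ 0.389  0.89  -0.058] w 0.0312 g 20.7 [ 0.5938 -0.089   0.1695]
```

```bash

for i in 1 2 3 4 5 6 7 8 9 10 11 12 13; do python3 -m handwheel '[[[0,0,0],[0,0,-0.5],0.5]]' >/dev/null; python3 m.py; done
```

```text
t 12.65 yaw 29.91 F [-5.52  2.46  6.81] M [ 0.308  0.902 -0.218] w 0.0315 g 20.7 [ 0.5938 -0.0892  0.1695]
t 12.78 yaw 32.88 F [-5.29  1.12  6.35] M [ 0.246  0.957 -0.413] w 0.0311 g 20.7 [ 0.5938 -0.0893  0.1695]
t 12.90 yaw 35.92 F [-5.07  2.83  7.3 ] M [0.507 0.91  0.097] w 0.0312 g 20.8 [ 0.5939 -0.089   0.1695]
t 13.03 yaw 38.94 F [-4.74  3.06  6.55] M [0.462 0.875 0.09 ] w 0.0315 g 20.7 [ 0.5938 -0.089   0.1695]
t 13.15 yaw 41.94 F [-5.54  1.76  6.16] M [ 0.382  0.881 -0.   ] w 0.0313 g 20.7 [ 0.5939 -0.0891  0.1695]
t 13.28 yaw 44.94 F [-4.58  2.33  6.07] M [0.42  0.853 0.028] w 0.0312 g 20.7 [ 0.5939 -0.0891  0.1695]
t 13.40 yaw 47.93 F [-5.87  2.06  5.17] M [ 0.28   0.868 -0.143] w 0.0315 g 20.7 [ 0.594  -0.0892  0.1695]
t 13.53 yaw 50.89 F [-5.46  1.86  6.51] M [ 0.239  0.851 -0.311] w 0.0312 g 20.7 [ 0.594  -0.0894  0.1695]
t 13.65 yaw 53.87 F [-5.14  2.7   3.68] M [ 0.517  0.853 -0.294] w 0.0313 g 20.6 [ 0.594  -0.0894  0.1695]
t 13.78 yaw 56.93 F [-4.99  2.03  6.58] M [0.431 0.796 0.082] w 0.0312 g 20.7 [ 0.594  -0.0892  0.1695]
t 13.90 yaw 59.94 F [-5.    2.92  5.52] M [0.372 0.858 0.039] w 0.0310 g 20.7 [ 0.5941 -0.0892  0.1696]
t 14.03 yaw 62.93 F [-5.72  2.56  5.17] M [0.379 0.851 0.031] w 0.0309 g 20.6 [ 0.5941 -0.0893  0.1695]
t 14.15 yaw 65.94 F [-4.53  1.46  5.52] M [0.367 0.8   0.041] w 0.0313 g 20.7 [ 0.5942 -0.0893  0.1695]
```

I felt four snaps (about -4°, 14°, 35°, 56°), and the torque is now about 0, so the knob rests in the fourth stop. Next: release, lift, shut the gripper and go beside the tap lever.

```bash
python3 -m handwheel '[[[0,0,0],[0,0,0],0.5],[[0,0,0],[0,0,0],0.5],[[0,0,0],[0,0,0],0.2],[[0,0,0],[0,0,0],-0.3],[[0,0,0],[0,0,0],-0.3],[[0,0,0],[0,0,0],-0.3],[[0,0,0],[0,0,0],-0.3]]' 20; python3 m.py
python3 -m handwheel '[[[0,0,-5],[0,0,0],-0.3],[[0,0,-20],[0,0,0],-0.3],[[0,0,-30],[0,0,0],-0.3],[[0,0,-35],[0,0,0],-0.3],[[28.5,-30.5,0],[0,0,-0.8],1],[[28.5,-30.5,0],[0,0,-0.8],1],[[0,0,0],[0,0,0],1],[[0,0,0],[0,0,0],1],[[0,0,0],[0,0,0],1],[[0,0,0],[0,0,0],1]]'
python3 m.py
python3 - <<'E'
from h import *
s=readout.get_state();im=vision.get_image("wrist");cv2.imwrite("pics/w2.png",im)
E
```

```text
clock: 15.02
position: [0.5954, -0.09, 0.1682]
ee_rot: [0.0, 0.839, 0.543, 0.0]
contact_force: [-0.4, -0.1, 0.6]
width: 0.0556
gripper_force: 0.0
t 15.03 yaw 65.83 F [-0.4  -0.06  0.55] M [ 0.002  0.02  -0.036] w 0.0556 g 0.0 [ 0.5954 -0.09    0.1682]
clock: 16.27
position: [0.5601, -0.0152, 0.258]
ee_rot: [0.0, 0.791, 0.611, -0.0]
contact_force: [0.1, -0.5, 0.8]
width: -0.0003
gripper_force: 0.0
t 16.27 yaw 75.37 F [ 0.07 -0.53  0.82] M [ 0.02  -0.015  0.016] w -0.0003 g 0.0 [ 0.5601 -0.0152  0.258 ]
```

View pics/w2.png

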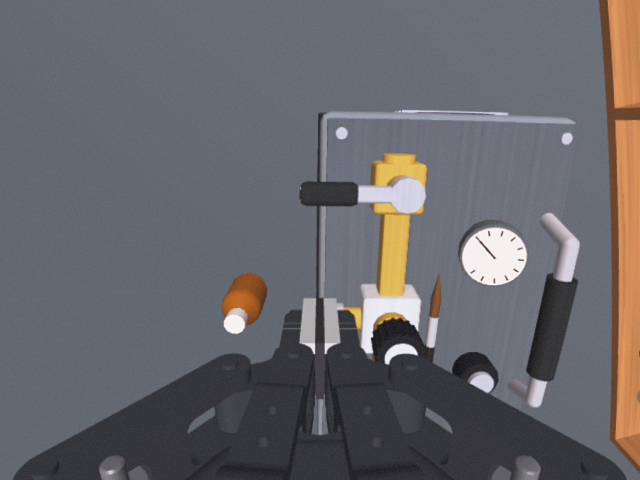

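The wrist view shows the lever shut, with its hub at (408,194) and sleeve tip at (300,193). The fingers are shut and sit beside the lever on its outlet side. I'll get the pivot in tool axes.

```bash
python3 - <<'E'
from h import *
s=readout.get_state();c=cam("wrist",s)
q=s["ee_rot"];R=Ro.from_quat([q[1],q[2],q[3],q[0]]).as_matrix()
for uv,z in(((408,194),.181),((300,193.5),.174),((328,206.5),.174)):
    p=onz(c,uv,z);print(p,(R.T@(p-s["position"])*1000).round(1))
E
```

```text
[0.62011347 0.00906746 0.181     ] [38.6 52.  77. ]
[0.55807656 0.02421932 0.174     ] [ 37.6 -11.8  84. ]
[0.57249787 0.01218049 0.174     ] [29.6  5.2 84. ]
```

```bash
python3 -m handwheel '[[[0,0,20],[0,0,0],1],[[0,0,35],[0,0,0],1],[[0,0,25],[0,0,0],1],[[0,0,14],[0,0,0],1],[[0,0,4],[0,0,0],1],[[8,2,0],[0,0,0],1],[[4,0,0],[0,0,0],1],[[4,0,0],[0,0,0],1],[[2,0,0],[0,0,0],1]]'; python3 m.py
python3 -m handwheel '[[[2.7,-0.8,0],[0,0,0.5],1],[[2.7,-0.8,0],[0,0,0.5],1],[[2.7,-0.8,0],[0,0,0.5],1],[[2.7,-0.8,0],[0,0,0.5],1]]'; python3 m.py
```

```text
clock: 17.45
position: [0.5664, 0.0028, 0.1607]
ee_rot: [0.0, 0.791, 0.612, 0.0]
contact_force: [-0.3, 0.2, -0.8]
width: 0.0002
gripper_force: 0.0
t 17.45 yaw 75.46 F [-0.34  0.21 -0.77] M [-0.051 -0.023 -0.045] w 0.0002 g 0.0 [0.5664 0.0028 0.1607]
clock: 17.95
position: [0.5663, 0.0132, 0.1605]
ee_rot: [0.0, 0.851, 0.525, -0.001]
contact_force: [-2.4, -2.3, 0.7]
width: -0.0003
gripper_force: 1.0
t 17.95 yaw 63.35 F [-2.37 -2.27  0.73] M [-0.229  0.209  0.014] w -0.0003 g 1.0 [0.5663 0.0132 0.1605]
```

```bash
python3 -m handwheel '[[[2.7,-0.8,0],[0,0,0.5],1],[[2.7,-0.8,0],[0,0,0.5],1],[[2.7,-0.8,0],[0,0,0.5],1],[[2.7,-0.8,0],[0,0,0.5],1],[[2.7,-0.8,0],[0,0,0.5],1],[[2.7,-0.8,0],[0,0,0.5],1],[[2.7,-0.8,0],[0,0,0.5],1],[[2.7,-0.8,0],[0,0,0.5],1],[[2.7,-0.8,0],[0,0,0.5],1],[[2.7,-0.8,0],[0,0,0.5],1],[[2.7,-0.8,0],[0,0,0.5],1],[[2.7,-0.8,0],[0,0,0.5],1],[[2.7,-0.8,0],[0,0,0.5],1],[[2.7,-0.8,0],[0,0,0.5],1],[[2.7,-0.8,0],[0,0,0.5],1],[[2.7,-0.8,0],[0,0,0.5],1]]'; python3 m.py
cat > g.py <<'E'
from h import *
s=readout.get_state();q=s["ee_rot"];R=Ro.from_quat([q[1],q[2],q[3],q[0]]).as_matrix()
print("pivot in tool mm",(R.T@(np.array([.6203,.0088,.16])-s["position"])*1000).round(1))
E
python3 g.py
```

```text
clock: 19.95
position: [0.5887, 0.0512, 0.1601]
ee_rot: [-0.001, 0.991, 0.134, -0.002]
contact_force: [-3.6, 1.2, 1.5]
width: 0.0002
gripper_force: 1.1
t 19.95 yaw 15.35 F [-3.59  1.24  1.46] M [0.187 0.393 0.058] w 0.0002 g 1.1 [0.5887 0.0512 0.1601]
pivot in tool mm [19.2 49.2 -0. ]
```

```bash
python3 -m handwheel '[[[2.7,-0.8,0],[0,0,0.5],1],[[2.7,-0.8,0],[0,0,0.5],1],[[2.7,-0.8,0],[0,0,0.5],1],[[2.7,-0.8,0],[0,0,0.5],1],[[2.7,-0.8,0],[0,0,0.5],1],[[2.7,-0.8,0],[0,0,0.5],1],[[2.7,-0.8,0],[0,0,0.5],1],[[2.7,-0.8,0],[0,0,0.5],1]]'>/dev/null; python3 m.py;python3 g.py
for i in 1 2 3; do python3 -m handwheel '[[[1,0,0],[0,0,0.2],1]]'>/dev/null; python3 m.py; done; python3 g.py
```

```text
t 20.95 yaw -8.66 F [-2.85  2.15  0.24] M [0.358 0.289 0.049] w 0.0000 g 1.1 [0.6099 0.0599 0.1601]
pivot in tool mm [18.  48.9 -0. ]
t 21.07 yaw -9.78 F [-2.13  2.73 -0.02] M [0.326 0.358 0.052] w 0.0001 g 1.1 [0.6112 0.0594 0.1601]
t 21.20 yaw -11.00 F [-1.54  2.14 -0.58] M [ 0.336  0.311 -0.004] w 0.0001 g 1.3 [0.6124 0.0589 0.1601]
t 21.32 yaw -12.23 F [-2.23  1.7   0.13] M [ 0.4    0.379 -0.014] w 0.0002 g 1.4 [0.6136 0.0586 0.1601]
pivot in tool mm [17.1 47.2  0.1]
```

```bash
for i in 1 2 3; do python3 -m handwheel '[[[0.8,0,0],[0,0,0.1],1]]'>/dev/null; python3 m.py; done; python3 g.py
```

```text
t 21.45 yaw -12.81 F [-2.52  2.42 -0.61] M [0.405 0.366 0.031] w 0.0004 g 1.4 [0.6145 0.0583 0.1601]
t 21.57 yaw -13.40 F [-2.01  2.93 -0.46] M [ 0.432  0.363 -0.015] w 0.0001 g 1.4 [0.6155 0.058  0.1601]
t 21.70 yaw -14.01 F [-5.56  3.9   0.64] M [ 0.605  0.653 -0.02 ] w -0.0003 g 2.6 [0.6157 0.058  0.1601]
pivot in tool mm [16.4 46.7  0.1]
```

Force is rising and the lever has stopped moving, so it is against its stop. One more small nudge, then back off and lift away.

```bash
python3 -m handwheel '[[[0.5,0,0],[0,0,0],1],[[0,0,0],[0,0,0],1],[[0,0,0],[0,0,0],1]]'; 
python3 -m handwheel '[[[-5,0,0],[0,0,0],1],[[-15,0,0],[0,0,0],1],[[-10,0,0],[0,0,0],1],[[0,0,-20],[0,0,0],1],[[0,0,-40],[0,0,0],1],[[0,0,-50],[0,0,0],1],[[-30,0,0],[0,0,0],1],[[-40,0,0],[0,0,0],1],[[0,0,0],[0,0,0],1],[[0,0,0],[0,0,0],1]]'
python3 - <<'E'
from h import *
im=vision.get_image("wrist");cv2.imwrite("pics/w3.png",im)
E
```

```text
clock: 22.08
position: [0.6157, 0.058, 0.1601]
ee_rot: [-0.0, 0.993, -0.122, -0.001]
contact_force: [-4.2, 4.4, 1.4]
width: -0.0001
gripper_force: 2.6
clock: 23.32
position: [0.5202, 0.0816, 0.2708]
ee_rot: [0.0, 0.993, -0.121, 0.001]
contact_force: [0.4, -0.3, 0.9]
width: -0.0001
gripper_force: 0.0
```

View pics/w3.png

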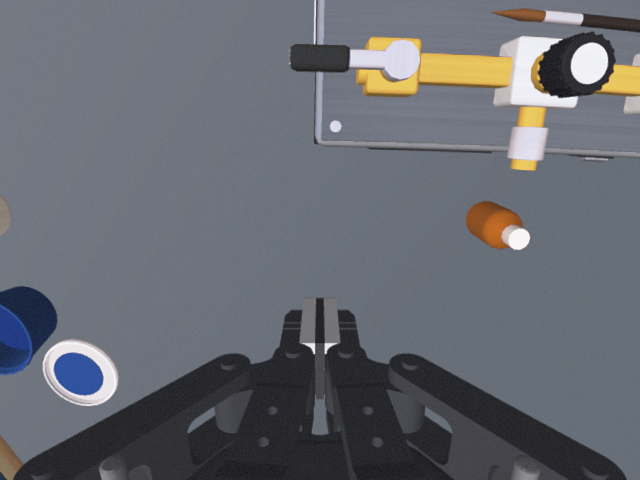

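The lever, hub (402,60) to tip (290,57), is now parallel to the rail and pointing along +y, so the tap is fully open. The arm is clear and the bottle and brush are where they were. I'm handing the job in.

```bash
python3 -c "
from rig import manip;print(manip.sign_off())"
```

```text
the job is handed in; nothing more can be done
None
```

I closed the coupler outlet's knob to its seat, opened it four clicks counted by feel, then swung the main tap to its stop; the arm is clear and the job is handed in, but no verdict came back.

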